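Slide the clear fixture plate into its nest

ROBOT

A 6-joint arm with a two-finger parallel gripper is mounted at the origin on a cart in front of the work surface, level with it; the furniture and walls round the work are solid. World frame = base frame: x ahead of the robot, y to its left, z up, the work surface at z = 0. Lengths are in m, angles in rad, forces in N, time in s.
With the tool pointing down it reaches from about 0.325 to 0.775 m from the base axis. Payload 5.5 kg.
Tool frame: the origin (TCP) lies at the very end of the fingers, on their centre line; the grasp point (between the pads) lies behind it (r.grip_point_offset is the z of the grasp point in the tool frame, in m); z points along the fingers, y is the line along which they close (so a half turn about z gives the same grasp; the last joint's range is limited). The gripper opens to 88 mm and grips with 3 to 60 N. Pads are 20 mm wide; open, the fingers measure 115 mm over their backs; the gripper's body (75 mm by 178 mm) begins 61 mm behind the grasp point.
Start: joints at [-1.382, 0.091, 1.231, -0, 1.82, -0.057], TCP at [0.146, -0.582, 0.2] pointing down, gripper open.
Joint ranges: [-2.87, 2.87], [-0.86, 2.18], [0.17, 2.46], [-1.51, 4.65], [0.06, 2.69], [-2.65, 2.65]. Speed limits (rad/s): [2.57, 2.57, 3.01, 3.14, 3.14, 3.14].

INTERFACE

Orientations are given as a 3x3 rotation matrix whose columns are the frame's x, y, z axes.
In Python, from workcell import r gives the robot as it stands.
- The arm moves only by the shell command python3 -m creep 'ROWS' [FORCE]. ROWS is JSON, a list of rows, each a list of 7 numbers: the gripper command: -1 is shut, 1 is fully open, values between are in proportion, then the shift along the tool's x, y, z in mm, then the turn, a rotation vector about the tool's x, y, z in rad. In form: [[gripper, dx, dy, dz, ax, ay, az], ...]. A call has 1 to 12 rows; each row shifts and turns the commanded pose from where the row before left it, along the tool's axes as they then stand; what a row does not reach is not made up. A row lasts 1/10 s, in which the tool goes at most 50 mm and 8.59 degrees, less where a joint would pass 70% of its speed; a pose out of reach is approached as far as the arm can. A call with a gripper value outside its range is refused whole. The fingers move at their own pace and stop on an object; FORCE is the grip in N (left out, the last holds). Time passes only in rows, so rows that do not move let the fingers close. It gives the time, the measured TCP pose, the force, the opening and the grip force at its end, in the units of the state.
- r.state(): the state, without advancing time (a new reading comes with each control period).
- r.grab_frame(name): name is "side" or "top"; returns the picture (384x512x3 uint8, blue, green, red); there is no depth.
- r.camera_info(name): a dict with "camera_matrix" (3x3 intrinsics, pixels), "D" ([k1, k2, p1, p2, k3] as OpenCV has them; the pictures are not rectified), "pose" (4x4, takes a point from camera to world coordinates). Camera axes: x right, y down, z forward; pixel columns grow to the right and rows downward; lengths in m; the calibration is good to about 2 mm. A picture is of the moment at which its call begins. camera_info takes no time and is no camera call.
- r.hand_in(): hands the job in; it is judged then, once.
Trained networks look in the newest picture that a camera, given by its name, has taken for a name from the list of things; names that differ only in an ending like _2 or _b are one class to them, and where a whole thing is asked for, a point or a joint stands for the part that bears it (a point fixed in the world has none). Each returns a list of dicts, best first, with "conf" (0 to 1); they miss things now and then, are a little off and sometimes report something else, mostly with a low value. They report only what shows in the picture. A call takes as long as a camera call.
- r.regions_of(camera, target): "pixels" (384x512 bool, what is visible of it) and "point" ([column, row] in pixels, amid what is visible of it).
- r.mark_of(camera, target): "point" ([column, row] in pixels: a listed point, or the origin of a listed thing).
The state is a dict: "clock": time; "joints": joint angles; "joint_vel": joint speeds; "joint_torque": joint torques, N m; "eef_pos": TCP position; "orientation": TCP orientation; "ft_force": force on the tool from outside, world axes, zero at the start; "moment": the same for the moment, N m; "opening": opening from 0.0 (shut) to 1.0 (fully open); "gripper_force": force on a finger pad.
Only numpy, scipy, OpenCV 4.12 (cv2) and the standard library are available. Lean on these libraries where they do the work, as an engineer would, in place of code of your own. Each camera call takes 0.05 s, during which the arm holds its last target. There are 200 camera calls.

TASK

Load the clear fixture plate into the slide-in jig: take it by its knob, set it down flat on the jig's open run-in deck, lengthwise in the channel, then slide it gently in under the side lips until it drops into the hidden pocket and lies flat on its bottom. Do not force the plate against the jig, leave the red case, the dish and the blue screwdriver where they are, and let go at the end.

Things in the scene. Friction and masses are not known exactly. Their poses are not given: they have to be found in the camera images.
- plate: Loose clear acrylic fixture plate, 60 (its x) x 110 (its y) x 14 mm, 0.18 to 0.35 kg. A round grey knob, 30 mm in diameter, 18 mm high, stands on its top at plate x = 0, y = -10 mm; the knob's top is 32 mm above the underside. Origin: centre of the underside; z up. It may enter the jig either end first.
- jig: Fixed slide-in jig, aluminium and dark steel, 320 x 104 mm, 34 mm high. Origin: on its centre line, on the bench, 150 mm from the open front end and 170 mm from the rear end; x points along the channel in the sliding direction (roughly away from the robot), z up. Deck top 12 mm above the bench; the deck goes on at that height behind the pocket, up to an end bar at x = 158 mm.
- run_in (a point): Point on top of the jig's white run-in deck, 12 mm above the bench, on the centre line, at jig x = -85 mm; axes as the jig's. A plate centred here is clear of the lips. The channel is open above and 72 mm wide between 20 mm high rails from jig x = -150 to -60 mm, then narrows to 63.5 mm at x = -13 mm.
- red_case: Loose red case, 63 (its x) x 130 (its y) x 22 mm, a bystander. Origin: centre of its underside.
- parts_dish: Loose round metal dish, 67 mm in diameter, 17 mm high, a bystander. Origin: centre of its underside.
- ratchet_driver: Loose stubby blue screwdriver, 34 x 135 (its y) x 34 mm, a bystander. Origin: centre of its underside.
- lip_mouth (a point): Where the lips begin: centre line, jig x = -13 mm, height 30 mm; axes as the jig's. From here to the rear end a lip on each side covers the plate's long edges (30 to 34 mm above the bench, with a 44 mm wide open slot between them for the knob), so the plate goes in only by sliding. Deck, rails and lips are slick.
- pocket_zone (a point): Middle of where the seated plate's centre can be: jig x = 60 mm, height 6 mm (pocket bottom). The pocket, 114 mm long, 6 mm deep, spans the channel; its centre is up to 25 mm before or behind this point, set by a blue nest plate clamped anew each time, not measured: feel for it. A plate left free to sink tips nose-down, then drops in and meets the far wall; held up, it skates over.

How it is judged:
On the way:
1. the plate lies flat on the run-in deck, lengthwise in the channel, clear of the lips (x of plate in the frame of jig between -0.11 and -0.06 m and y of plate in the frame of jig between -0.008 and 0.008 m and z of plate in the frame of jig between 0.01 and 0.0145 m and angle between the y axis of plate and the x axis of jig, either way round below 0.15 rad and angle between plate's own z axis and vertical below 0.04 rad), for 0.2 s.
At the end, for the whole second after the job is handed in: The plate lies at rest flat on the pocket's bottom in the jig (underside within 1.8 mm of the bottom's height, 6 mm above the bench; tilt under 0.025 rad; lengthwise in the channel, within 5 mm of its centre line), released (x of plate in the frame of jig between 0.029 and 0.091 m and y of plate in the frame of jig between -0.005 and 0.005 m and z of plate in the frame of jig between 0.004 and 0.0078 m and angle between plate's own z axis and vertical below 0.025 rad and angle between the y axis of plate and the x axis of jig, either way round below 0.08 rad and linear speed of plate below 0.01 m/s); the robot touches nothing.
It fails at once if the plate is banged down or pressed on the jig with more than 60 N (contact force between plate and jig above 60 N).
It fails at once if the plate, once it is sliding into the lips or the pocket, is forced against the jig with more than 30 N (x of plate in the frame of jig above -0.05 m and contact force between plate and jig above 30 N).
It fails at once if the robot presses on the jig with more than 25 N (contact force between any of the fingers, the arm and jig above 25 N).
It fails at once if the red case, the dish or the screwdriver is moved by more than 20 mm (distance of any of red_case, parts_dish, ratchet_driver from where it was at the start of the episode above 0.02 m).
It also fails if it takes over 53 s, if anything falls off the work surface, if the arm or the gripper's body presses on something with over 40 N, if the wrist force passes 120 N, or if a joint passes its speed limit or range.

## Working session

There is one attempt and no reset: what is moved stays moved. The work goes in short steps, Python scripts to look and compute and a shell command to move; the robot and the scene stay as the last step left them, time stands still between calls to the robot, and variables do not carry over. Pictures are saved under pics/ and viewed, at most 10 in all, crops included, and the job is handed in when it is done.

```bash
mkdir -p pics
cat > h.py <<'E'
import numpy as np, cv2
from workcell import r
def ray(cam,px,z):
    c=r.camera_info(cam);K=np.array(c["camera_matrix"],float);D=np.array(c["D"],float);P=np.array(c["pose"])
    u=cv2.undistortPoints(np.array([[px]],float),K,D)[0,0]
    d=P[:3,:3]@np.array([u[0],u[1],1]);o=P[:3,3]
    return o+d*(z-o[2])/d[2]
def proj(cam,p):
    c=r.camera_info(cam);K=np.array(c["camera_matrix"],float);D=np.array(c["D"],float);P=np.linalg.inv(np.array(c["pose"]))
    return cv2.projectPoints(np.array(p,float).reshape(-1,1,3),cv2.Rodrigues(P[:3,:3])[0],P[:3,3],K,D)[0].reshape(-1,2)
E
python3 - <<'E'
from h import *
ims=[]
np.set_printoptions(precision=4,suppress=True)
for c in("top","side"):
    im=r.grab_frame(c);cv2.imwrite(f"pics/{c}0.png",im)
    print(c,r.camera_info(c)["pose"][:3][0:3])
    for t,z in(("plate",0),("jig",0),("run_in",.012),("lip_mouth",.03),("pocket_zone",.006),("red_case",0),("parts_dish",0),("ratchet_driver",0)):
        for m in r.mark_of(c,t)[:2]: print(c,t,round(m["conf"],2),np.round(m["point"],1),ray(c,m["point"],z))
s=r.state();print(s["clock"],s["eef_pos"],s["orientation"],r.grip_point_offset,s["ft_force"])
E
```

```text
top [[-0.0142 -0.9958  0.0907  0.3903]
 [-0.9999  0.0136 -0.0067  0.0523]
 [ 0.0055 -0.0908 -0.9959  1.19  ]]
top plate 0.73 [369.5 204.1] [ 0.4352 -0.3362  0.    ]
top jig 0.78 [301.8 183.9] [ 0.5056 -0.1131  0.    ]
top run_in 0.77 [306.4 206.8] [ 0.4289 -0.1246  0.012 ]
top lip_mouth 0.63 [303.9 182.1] [ 0.5084 -0.1159  0.03  ]
top red_case 0.97 [371.7 159.3] [ 0.5853 -0.3501  0.    ]
top parts_dish 0.58 [138.9 178.8] [0.53   0.4285 0.    ]
top ratchet_driver 0.81 [142.2 213. ] [0.4164 0.4159 0.    ]
side [[-0.4927 -0.5907  0.639  -0.3565]
 [-0.87    0.3203 -0.3747  0.5348]
 [ 0.0166 -0.7406 -0.6718  0.9525]]
side plate 0.55 [373.  180.9] [ 0.4167 -0.3263  0.    ]
side jig 0.76 [293.8 183.3] [ 0.5205 -0.1121  0.    ]
side run_in 0.85 [315.4 195.5] [ 0.4359 -0.1295  0.012 ]
side lip_mouth 0.6 [296.2 179.9] [ 0.5021 -0.1059  0.03  ]
side lip_mouth 0.34 [136.6 274.6] [0.3962 0.4108 0.03  ]
side pocket_zone 0.68 [282.4 169.6] [ 0.5845 -0.1118  0.006 ]
side red_case 0.51 [340.5 143.7] [ 0.6123 -0.3528 -0.    ]
side parts_dish 0.88 [112.5 248.4] [0.53   0.4322 0.    ]
side ratchet_driver 0.63 [133.9 275.3] [0.4218 0.4132 0.    ]
0.9 [ 0.146  -0.582   0.1997] [[ 0.9699  0.2433  0.    ]
 [ 0.2433 -0.9699 -0.0001]
 [-0.      0.0001 -1.    ]] -0.0187 [-0.4721  0.5127 -0.01  ]
```

View pics/top0.png

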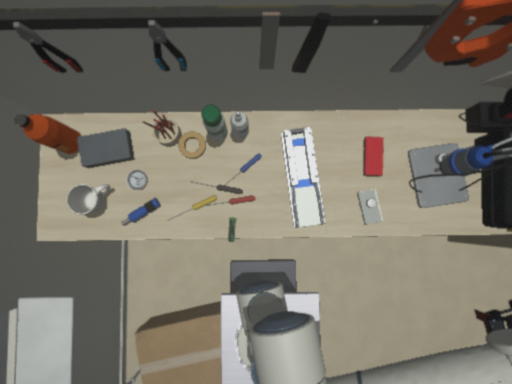

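View pics/side0.png

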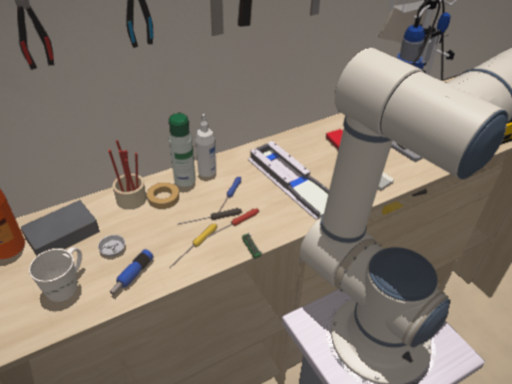

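The top view shows the jig from (300,128) to (308,226), the plate at about (370,206) with its knob near (371,203), and the red case at (374,156). The side view agrees, although the arm partly hides the plate there. Next I'll zoom in and fit the masks.

Run:
```python
from h import *
np.set_printoptions(precision=4,suppress=True)
im=r.grab_frame("top")
cv2.imwrite("pics/z.png",cv2.resize(im[118:236,270:400],None,fx=5,fy=5,interpolation=cv2.INTER_CUBIC))
for t,z in(("jig",.03),("plate",.014),("red_case",.022)):
    g=r.regions_of("top",t)
    for q in g[:1]:
        m=q["pixels"].astype(np.uint8)
        cs=max(cv2.findContours(m,cv2.RETR_EXTERNAL,cv2.CHAIN_APPROX_NONE)[0],key=cv2.contourArea)
        w=np.array([ray("top",p,z)[:2]*1000 for p in cs[:,0]],np.float32)
        (c,wh,a)=cv2.minAreaRect(w);print(t,q["conf"],c,wh,a)
```

```text
jig 0.91 (527.559326171875, -110.61307525634766) (319.21429443359375, 105.8880386352539) 6.289793491363525
plate 0.59 (428.6199035644531, -332.505615234375) (110.0616226196289, 64.99504852294922) 10.792839050292969
red_case 0.63 (592.9594116210938, -349.19659423828125) (62.96489334106445, 133.02435302734375) 87.55980682373047
```

View pics/z.png

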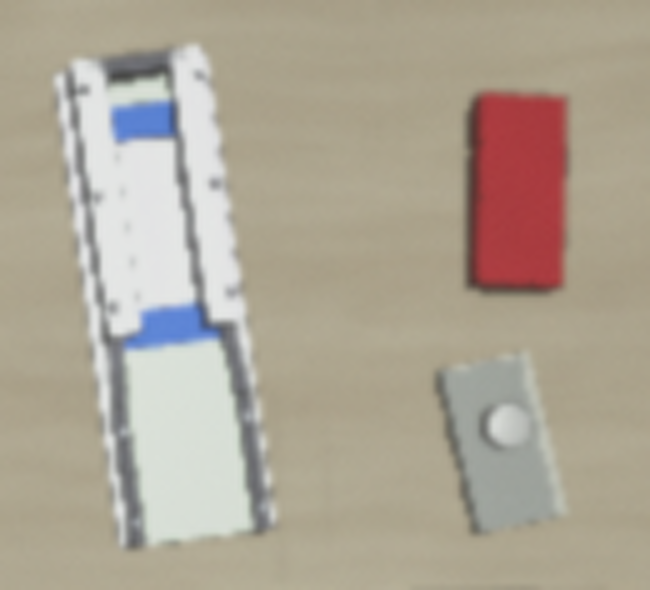

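Run:
```python
from h import *
np.set_printoptions(precision=1,suppress=True)
f=lambda x,y,z:ray("top",(270+(x+.5)/5-.5,118+(y+.5)/5-.5),z)[:2]*1000
for n,l,z in(("deckL",((120,345),(143,543)),.012),("deckR",((222,345),(253,533)),.012),("lipslotL",((108,85),(140,330)),.034),("lipslotR",((172,75),(206,322)),.034),("lipmouthL",((106,337),(140,333)),.034),("lipmouthR",((205,325),(243,320)),.034),
 ("blueF",((165,345),(172,310)),.012),("blueR",((145,138),(142,103)),.012),("platefar",((440,370),(530,353)),.014),("platenear",((478,533),(565,516)),.014)):
    a,b=f(*l[0],z),f(*l[1],z);d=a-b;print(n,a,b,"ang",np.degrees(np.arctan2(d[1],d[0])),"mid",(a+b)/2)
im=r.grab_frame("top");g=cv2.GaussianBlur(cv2.resize(im[190:220,358:385],None,fx=8,fy=8,interpolation=cv2.INTER_CUBIC),(0,0),3)
m=(g.min(2)>168).astype(np.uint8);n,_,st,ce=cv2.connectedComponentsWithStats(m)
for i in range(1,n):
    if st[i,4]>300: 
        c=ce[i]; p=(358+(c[0]+.5)/8-.5,190+(c[1]+.5)/8-.5);print("blob",st[i],p,ray("top",p,.032)*1000)
print("knob eye",f(508,425,.032))
# model overlay of jig
o=np.array([517.6,-111.7])/1000;a=np.radians(6.3);R=np.array([[np.cos(a),-np.sin(a)],[np.sin(a),np.cos(a)]])
J=[(-.15,.036,.012),(-.15,-.036,.012),(-.06,.036,.012),(-.06,-.036,.012),(-.013,.022,.034),(-.013,-.022,.034),(.17,.022,.034),(.17,-.022,.034),(-.15,.052,.0),(-.15,-.052,.0)]
for c in("top","side"):
    im=r.grab_frame(c);big=cv2.resize(im,None,fx=5,fy=5,interpolation=cv2.INTER_CUBIC)
    W=[[*(o+R@np.array(j[:2])),j[2]] for j in J]; W.append([*f(508,425,.032)/1000,.032])
    P=proj(c,W)*5+2
    for p in P: cv2.drawMarker(big,tuple(int(v) for v in p),(0,0,255),0,9,1)
    x0,y0=(270,118) if c=="top" else (240,130)
    cv2.imwrite(f"pics/o{c}.png",big[y0*5:(y0+118)*5,x0*5:(x0+158)*5])
```

```text
deckL [495.9 -84.2] [366.1 -96.1] ang 5.242515505292928 mid [431.  -90.2]
deckR [ 494.9 -151.4] [ 371.5 -168.1] ang 7.699278871903639 mid [ 433.2 -159.8]
lipslotL [664.9 -77.9] [503.4 -94.8] ang 5.97646929180449 mid [584.1 -86.4]
lipslotR [ 671.  -120.1] [ 508.1 -137.7] ang 6.179441368470431 mid [ 589.5 -128.9]
lipmouthL [499.2 -72.7] [501.5 -94.8] ang 95.94643172602527 mid [500.4 -83.8]
lipmouthR [ 506.1 -137. ] [ 509.  -161.7] ang 96.73210862591579 mid [ 507.6 -149.3]
blueF [ 495.5 -113.9] [ 518.6 -119.1] ang 167.2437749375141 mid [ 507.  -116.5]
blueR [ 633.9 -104.2] [ 657.6 -102.8] ang -176.6323028214865 mid [ 645.7 -103.5]
platefar [ 476.3 -294.1] [ 486.7 -354. ] ang 99.84523166051876 mid [ 481.5 -324.1]
platenear [ 369.4 -314.7] [ 379.6 -372.2] ang 100.0459607976568 mid [ 374.5 -343.5]
blob [ 135    0   28   99 1112] (np.float64(375.8953462230216), np.float64(195.66861510791367)) [ 461.  -347.7   32. ]
blob [  79   71   65   65 3274] (np.float64(371.4223808796579), np.float64(202.4952657299939)) [ 439.1 -332.2   32. ]
blob [ 157  105   42  135 1852] (np.float64(379.65517008639307), np.float64(210.97516198704105)) [ 411.4 -357.7   32. ]
knob eye [ 438.8 -331.5]
```

View pics/otop.png

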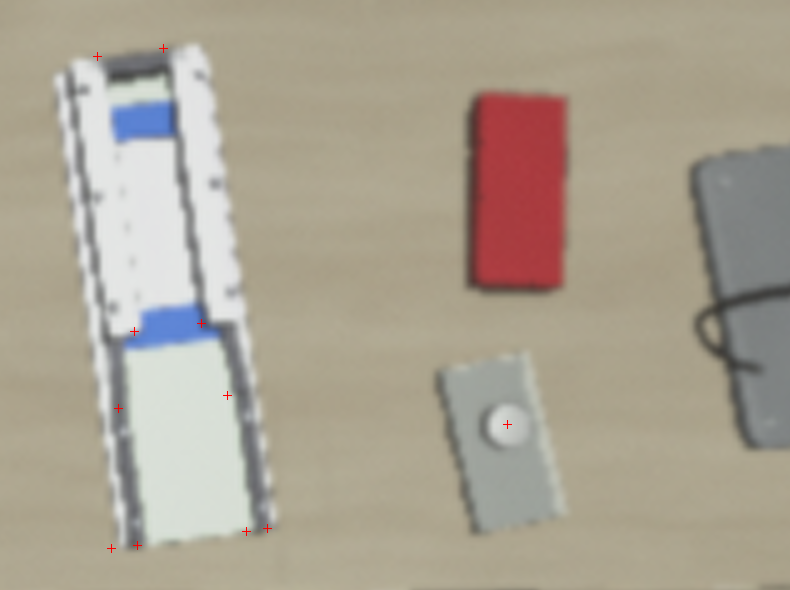

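View pics/oside.png

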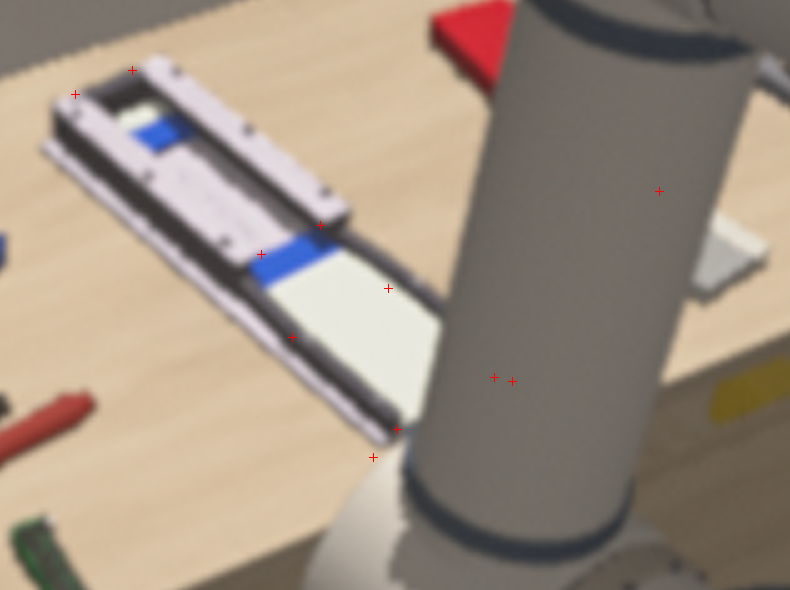

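The jig fit gives its origin at about (518,-115) mm with a yaw of 6.3°. The knob is at about (439,-332) mm, and the plate's long axis lies at about 10.3°. I'll grip along that long axis so the fingers fit in the slot.

```bash
python3 -m creep '[[1,0,0,0,0,0,-0.137],[1,0,0,0,0,0,-0.137],[1,0,0,0,0,0,-0.137],[1,0,0,0,0,0,-0.137],[1,0,0,0,0,0,-0.137],[1,0,0,0,0,0,-0.137],[1,0,0,0,0,0,-0.137],[1,0,0,0,0,0,-0.137],[1,0,0,0,0,0,-0.137],[1,0,0,0,0,0,-0.137],[1,0,0,0,0,0,-0.135],[1,0,0,0,0,0,0]]' 20 && python3 -m creep '[[1,10,18,0,0,0,0],[1,24,41,0,0,0,0],[1,26,45,0,0,0,0],[1,26,45,0,0,0,0],[1,26,45,0,0,0,0],[1,26,45,0,0,0,0],[1,26,45,0,0,0,0],[1,20,35,30,0,0,0],[1,9.5,14,30,0,0,0],[1,0,0,20,0,0,0],[0.4,0,0,0,0,0,0],[0.4,0,0,0,0,0,0]]'
python3 - <<'E'
from h import *
np.set_printoptions(precision=4,suppress=True)
s=r.state();print(s["clock"],s["eef_pos"],s["orientation"],s["opening"],s["ft_force"])
a=.18;d=np.array([.439,-.332])-s["eef_pos"][:2];O=s["orientation"];print("tool shift mm",1000*d@O[:2,:2])
for t in("top","side"): cv2.imwrite(f"pics/{t}1.png",cv2.resize(r.grab_frame(t)[100:260,250:512],None,fx=3,fy=3))
E
```

```text
clock: 2.45
eef_pos: [0.146, -0.582, 0.1996]
orientation: [[-0.18, 0.984, -0.0], [0.984, 0.18, 0.0], [0.0, 0.0, -1.0]]
ft_force: [-0.7, -0.1, 0.7]
opening: 1.003
gripper_force: 0.0
clock: 3.65
eef_pos: [0.4312, -0.3386, 0.1203]
orientation: [[-0.177, 0.984, -0.0], [0.984, 0.177, 0.0], [0.0, -0.0, -1.0]]
ft_force: [-0.2, 0.3, -0.4]
opening: 0.856
gripper_force: 0.0
3.65 [ 0.4312 -0.3386  0.1203] [[-0.1768  0.9842 -0.0002]
 [ 0.9842  0.1768  0.    ]
 [ 0.0001 -0.0002 -1.    ]] 0.8563164447831189 [-0.2223  0.3315 -0.3903]
tool shift mm [5.1056 8.8706]
```

View pics/side1.png

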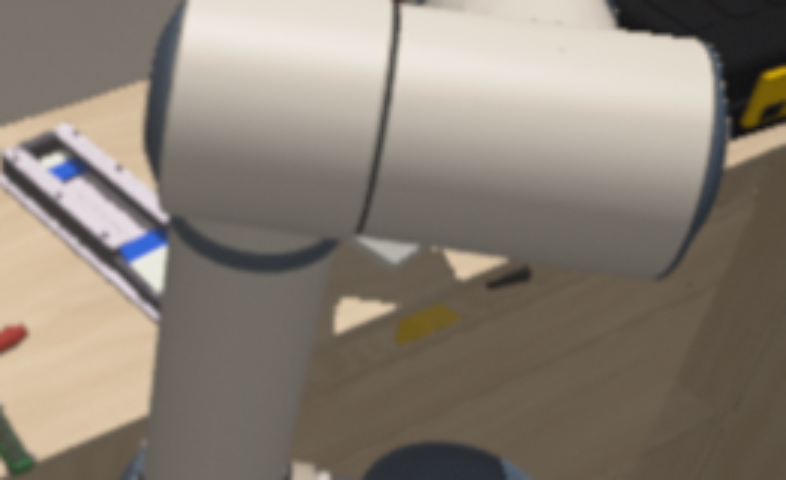

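The arm hides the plate in the side view and only a plate corner shows, near (385,248), so I'll descend on the measured position and watch the force.

```bash
python3 -m creep '[[0.7,5,9,0,0,0,0],[0.7,0,0,20,0,0,0],[0.7,0,0,25,0,0,0],[0.7,0,0,20,0,0,0],[0.7,0,0,16,0,0,0],[0.7,0,0,10,0,0,0],[0.7,0,0,6,0,0,0],[0.7,0,0,4,0,0,0],[0.7,0,0,0,0,0,0],[0.7,0,0,0,0,0,0]]' 20
```

```text
clock: 4.75
eef_pos: [0.4397, -0.3323, 0.0196]
orientation: [[-0.179, 0.984, 0.001], [0.984, 0.179, -0.001], [-0.001, 0.001, -1.0]]
ft_force: [0.1, 0.0, 0.3]
opening: 0.85
gripper_force: 0.0
```

```bash
python3 -m creep '[[0.2,0,0,0,0,0,0],[0,0,0,0,0,0,0],[-0.2,0,0,0,0,0,0],[-0.3,0,0,0,0,0,0],[-0.5,0,0,0,0,0,0],[-1,0,0,0,0,0,0],[-1,0,0,0,0,0,0],[-1,0,0,0,0,0,0]]' 25
```

```text
clock: 5.55
eef_pos: [0.4392, -0.332, 0.0187]
orientation: [[-0.179, 0.984, -0.0], [0.984, 0.179, 0.0], [0.0, -0.0, -1.0]]
ft_force: [0.2, -0.3, 0.0]
opening: 0.161
gripper_force: 0.0
```

The opening went past 30 mm with no force, so the fingers missed the knob. I'll look before doing anything else.

Run:
```python
from h import *
s=r.state();print(s["opening"],s["gripper_force"])
im=r.grab_frame("top");big=cv2.resize(im[140:250,300:440],None,fx=5,fy=5,interpolation=cv2.INTER_CUBIC)
for z,c in((.0187,(0,0,255)),(.12,(0,255,0))):
    p=(proj("top",[*s["eef_pos"][:2],z])[0]-[300,140])*5+2;cv2.drawMarker(big,tuple(int(v) for v in p),c,0,15,1)
cv2.imwrite("pics/t2.png",big)
m=r.regions_of("top","plate");print([(q["conf"],q["point"]) for q in m[:2]])
```

```text
0.16127728145383693 0.0
[(0.69, [365.4, 204.6])]
```

View pics/t2.png

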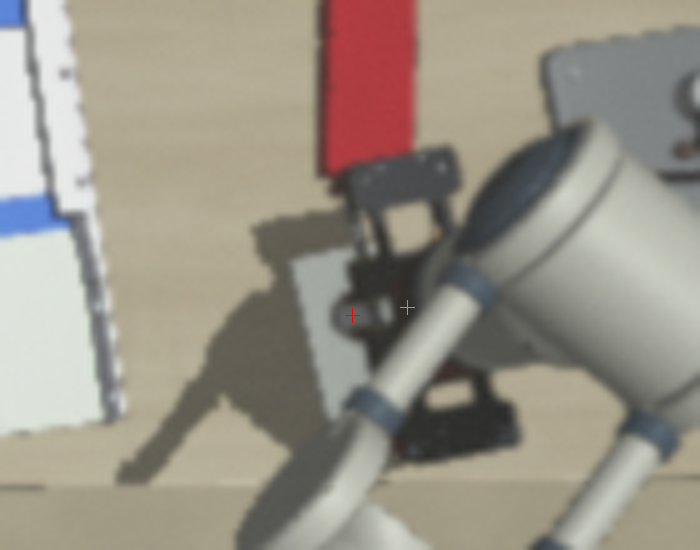

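The knob shows at (350,315), right on the projected TCP at (352,315), so the position is right. The fingers may still be closing, or the opening may not scale the way I assumed. I'll let some time pass and check.

```bash
python3 -m creep '[[-1,0,0,0,0,0,0],[-1,0,0,0,0,0,0],[-1,0,0,0,0,0,0]]' 25
python3 - <<'E'
from h import *
im=r.grab_frame("top");cv2.imwrite("pics/t3.png",cv2.resize(im[178:228,345:405],None,fx=10,fy=10,interpolation=cv2.INTER_CUBIC))
E
```

```text
clock: 5.95
eef_pos: [0.4393, -0.332, 0.0188]
orientation: [[-0.179, 0.984, 0.0], [0.984, 0.179, -0.0], [-0.0, 0.0, -1.0]]
ft_force: [-0.4, 0.6, -0.2]
opening: 0.003
gripper_force: 0.0
```

View pics/t3.png

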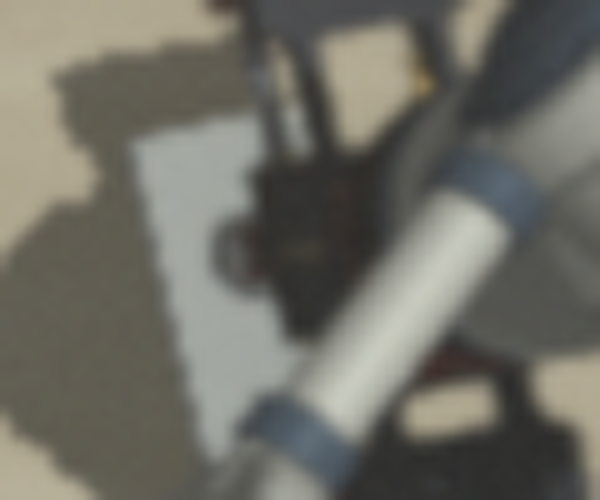

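The gripper is fully closed and the plate hasn't moved; its far-left corner is still at px (358,192). Something is off in height or position. I'll lift, swing left and triangulate the knob with both cameras.

```bash
python3 -m creep '[[-1,0,0,-15,0,0,0],[-1,0,0,-35,0,0,0],[0.5,0,0,-45,0,0,0],[0.5,25,0,-45,0,0,0],[0.5,45,0,-20,0,0,0],[0.5,50,0,0,0,0,0],[0.5,50,0,0,0,0,0],[0.5,50,0,0,0,0,0],[0.5,50,0,0,0,0,0],[0.5,40,0,0,0,0,0],[0.5,20,0,0,0,0,0],[0.5,0,0,0,0,0,0]]' 25
python3 - <<'E'
from h import *
np.set_printoptions(precision=4,suppress=True)
t=r.grab_frame("top");s=r.grab_frame("side")
a=cv2.resize(t[170:235,340:400],None,fx=6,fy=6,interpolation=cv2.INTER_CUBIC);b=cv2.resize(s[140:205,340:430],None,fx=4.5,fy=6,interpolation=cv2.INTER_CUBIC)
cv2.imwrite("pics/ts4.png",np.hstack([a,b]))
for c in("top","side"):
    for q in r.mark_of(c,"plate")[:2]: print(c,q["conf"],q["point"],ray(c,q["point"],0))
E
```

```text
clock: 7.2
eef_pos: [0.3801, -0.006, 0.1792]
orientation: [[-0.183, 0.983, 0.003], [0.983, 0.183, 0.0], [-0.0, 0.003, -1.0]]
ft_force: [0.2, -0.9, -0.3]
opening: 0.749
gripper_force: 0.0
top 0.73 [370.0, 205.3] [ 0.4312 -0.3377  0.    ]
side 0.78 [370.6, 177.3] [ 0.4331 -0.3307 -0.    ]
```

View pics/ts4.png

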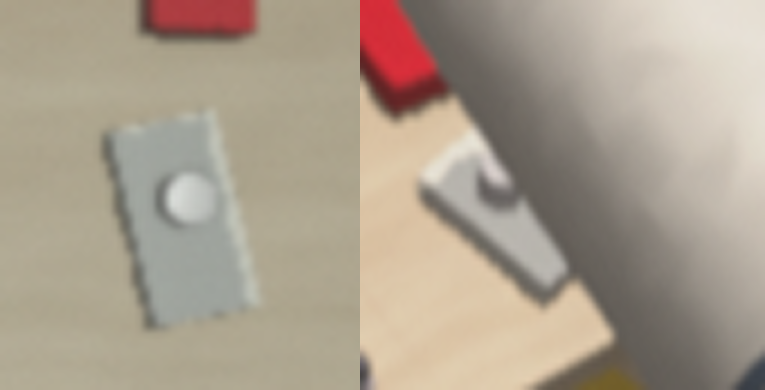

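The plate is exactly where I measured it, and both cameras agree. The remaining doubt is the fingertips, so I'll compare their picture with the projected TCP in both cameras. This is my last view.

Run:
```python
from h import *
s=r.state();O=s["orientation"];e=s["eef_pos"]
out=[]
for c in("top","side"):
    im=r.grab_frame(c);P=proj(c,[e,e-O[:,2]*.06,e+O[:,1]*.035,e-O[:,1]*.035]);print(c,P.round(1).tolist())
    u=P[0];x0,y0=int(u[0])-32,int(u[1])-45
    x0=max(0,x0);y0=max(0,y0)
    k=6;b=cv2.resize(im[y0:y0+90,x0:x0+64],None,fx=k,fy=k,interpolation=cv2.INTER_CUBIC)
    for p,col in zip(P,((0,0,255),(0,255,0),(255,0,255),(255,0,255))):
        cv2.drawMarker(b,tuple(int(v) for v in (p-[x0,y0])*k+k/2-.5),col,0,13,1)
    out.append(b);print(x0,y0)
cv2.imwrite("pics/tcp5.png",np.hstack(out))
```

```text
top [[274.4, 222.6], [275.8, 222.8], [272.0, 210.3], [276.9, 235.0]]
242 177
side [[294.5, 175.4], [296.3, 156.1], [284.9, 168.3], [304.5, 182.8]]
262 130
```

View pics/tcp5.png

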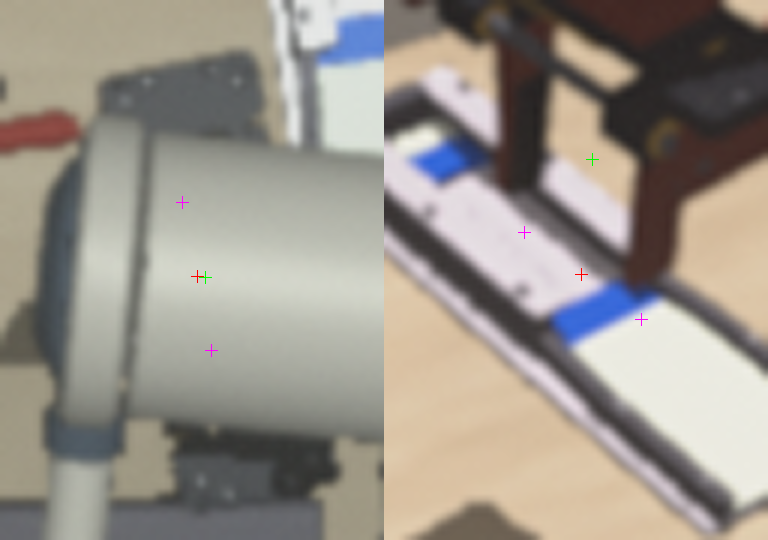

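In the side view the real fingertips are at (518,190) and (650,280). Their midpoint is about 39 px, or roughly 20 mm, above the projected TCP, so the tips end about 20 mm short of the reported TCP and closed above the knob. I'll go back with the fingers open and feel for the plate's top.

```bash
python3 -m creep '[[0.6,-20,0,0,0,0,0],[0.6,-40,0,0,0,0,0],[0.6,-50,0,0,0,0,0],[0.6,-50,0,0,0,0,0],[0.6,-50,0,0,0,0,0],[0.6,-50,0,0,0,0,0],[0.6,-40,0,20,0,0,0],[0.6,-30,0,30,0,0,0],[0.6,0,0,40,0,0,0],[0.6,0,0,40,0,0,0],[0.6,0,0,12,0,0,0],[0.6,0,0,0,0,0,0]]' 25; python3 -m creep '[[0.6,0,0,8,0,0,0],[0.6,0,0,6,0,0,0],[0.6,0,0,4,0,0,0],[0.6,0,0,3,0,0,0],[0.6,0,0,3,0,0,0],[0.6,0,0,3,0,0,0],[0.6,0,0,0,0,0,0],[0.6,0,0,0,0,0,0]]'
```

```text
clock: 8.7
eef_pos: [0.4378, -0.3323, 0.0331]
orientation: [[-0.178, 0.984, -0.004], [0.984, 0.178, 0.003], [0.004, -0.003, -1.0]]
ft_force: [0.2, 0.1, 0.4]
opening: 0.795
gripper_force: 0.0
clock: 9.5
eef_pos: [0.4394, -0.3326, 0.0085]
orientation: [[-0.179, 0.984, -0.0], [0.984, 0.179, 0.0], [0.0, -0.0, -1.0]]
ft_force: [0.3, 0.0, 0.6]
opening: 0.801
gripper_force: 0.0
```

No contact at 8.5 mm, although the plate's top is at 14 mm, so the offset is confirmed. I'll keep going gently.

```bash
python3 -m creep '[[0.6,0,0,3,0,0,0],[0.6,0,0,3,0,0,0],[0.6,0,0,2,0,0,0],[0.6,0,0,0,0,0,0]]'; python3 -m creep '[[0.6,0,0,1,0,0,0],[0.6,0,0,1,0,0,0],[0.6,0,0,0,0,0,0]]'
```

```text
clock: 9.9
eef_pos: [0.4392, -0.3324, -0.0001]
orientation: [[-0.179, 0.984, -0.001], [0.984, 0.179, 0.001], [0.001, -0.001, -1.0]]
ft_force: [0.6, 0.4, -0.3]
opening: 0.795
gripper_force: 0.0
clock: 10.2
eef_pos: [0.4394, -0.3326, -0.0016]
orientation: [[-0.179, 0.984, -0.0], [0.984, 0.179, 0.0], [0.0, -0.0, -1.0]]
ft_force: [-0.1, -0.7, -0.6]
opening: 0.803
gripper_force: 0.0
```

```bash
python3 -m creep '[[0,0,0,0,0,0,0],[-0.2,0,0,0,0,0,0],[-0.5,0,0,0,0,0,0],[-1,0,0,0,0,0,0],[-1,0,0,0,0,0,0],[-1,0,0,0,0,0,0],[-1,0,0,0,0,0,0]]' 25
```

```text
clock: 10.9
eef_pos: [0.4393, -0.3327, -0.0015]
orientation: [[-0.179, 0.984, -0.0], [0.984, 0.179, -0.0], [-0.0, -0.0, -1.0]]
ft_force: [-0.1, -0.4, 0.8]
opening: 0.323
gripper_force: 25.0
```

The knob is gripped at 25 N with about 29 mm between the pads. Next: lift, turn onto the jig's axis and carry it over the run-in deck.

```bash
python3 -m creep '[[-1,0,0,-5,0,0,0],[-1,0,0,-15,0,0,0],[-1,0,0,-20,0,0,0.035],[-1,0,0,-20,0,0,0.035],[-1,12,2,0,0,0,0],[-1,25,3.4,0,0,0,0],[-1,35,4,0,0,0,0],[-1,38,5,0,0,0,0],[-1,38,5,0,0,0,0],[-1,30,4,0,0,0,0],[-1,20,3,0,0,0,0],[-1,10,1,0,0,0,0]]'; python3 -m creep '[[-1,0,0,0,0,0,0],[-1,0,0,0,0,0,0],[-1,0,0,0,0,0,0]]'
python3 - <<'E'
from h import *
np.set_printoptions(precision=4,suppress=True)
s=r.state();e=s["eef_pos"];O=s["orientation"];print("shift",1000*(np.array([.4437,-.1232])-e[:2])@O[:2,:2],np.degrees(np.arctan2(O[1,1],O[0,1])))
for c in("top","side"):
    r.grab_frame(c)
    for t,z in(("plate",e[2]+.0015),("red_case",0)):
        for q in r.mark_of(c,t)[:1]: print(c,t,q["conf"],ray(c,q["point"],z))
    for q in r.regions_of(c,"plate")[:1]:
        w=np.array([ray(c,p,e[2]+.0155)[:2]*1000 for p in np.argwhere(q["pixels"])[:,::-1]],np.float32);print(c,q["conf"],cv2.minAreaRect(w))
E
```

```text
clock: 12.1
eef_pos: [0.4434, -0.1205, 0.058]
orientation: [[-0.113, 0.994, -0.0], [0.994, 0.113, 0.001], [0.001, -0.0, -1.0]]
ft_force: [0.4, -0.4, -2.6]
opening: 0.328
gripper_force: 24.9
clock: 12.4
eef_pos: [0.4437, -0.1237, 0.0583]
orientation: [[-0.109, 0.994, -0.0], [0.994, 0.109, -0.0], [-0.0, -0.0, -1.0]]
ft_force: [0.7, 0.9, -2.7]
opening: 0.324
gripper_force: 24.9
shift [0.5366 0.074 ] 6.252601714216548
top plate 0.58 [ 0.4358 -0.1192  0.0598]
top red_case 0.69 [ 0.5825 -0.3571  0.    ]
top 0.6 ((428.6067199707031, -118.239990234375), (106.07022857666016, 17.30031967163086), 36.619483947753906)
side plate 0.83 [ 0.428  -0.1256  0.0598]
side 0.7 ((441.2527160644531, -104.50897216796875), (59.35602951049805, 103.91743469238281), 70.48765563964844)
```

```bash
python3 -m creep '[[-1,0,0,8,0,0,0],[-1,0,0,12,0,0,0],[-1,0,0,10,0,0,0],[-1,0,0,6,0,0,0],[-1,0,0,3,0,0,0],[-1,0,0,3,0,0,0],[-1,0,0,2,0,0,0],[-1,0,0,0,0,0,0],[-1,0,0,0,0,0,0]]'; python3 -m creep '[[-1,0,0,1,0,0,0],[-1,0,0,1,0,0,0],[-1,0,0,0.5,0,0,0],[-1,0,0,0,0,0,0]]'
```

```text
clock: 13.7
eef_pos: [0.444, -0.123, 0.0148]
orientation: [[-0.11, 0.994, 0.001], [0.994, 0.11, -0.0], [-0.0, 0.0, -1.0]]
ft_force: [-0.2, 0.4, -3.2]
opening: 0.321
gripper_force: 24.9
clock: 14.1
eef_pos: [0.4437, -0.1229, 0.0119]
orientation: [[-0.11, 0.994, -0.0], [0.994, 0.11, 0.0], [0.0, -0.0, -1.0]]
ft_force: [0.6, -0.8, -1.9]
opening: 0.324
gripper_force: 24.9
```

```bash
python3 -m creep '[[-1,0,0,0.5,0,0,0],[-1,0,0,0.5,0,0,0],[-1,0,0,0,0,0,0],[-1,0,0,0,0,0,0]]'
```

```text
clock: 14.5
eef_pos: [0.4438, -0.1229, 0.011]
orientation: [[-0.11, 0.994, -0.0], [0.994, 0.11, 0.0], [0.0, -0.0, -1.0]]
ft_force: [0.4, 0.7, -2.1]
opening: 0.327
gripper_force: 24.9
```

```bash
python3 -m creep '[[-1,0,0,0.5,0,0,0],[-1,0,0,0.5,0,0,0],[-1,0,0,0,0,0,0],[-1,0,0,0,0,0,0]]'
```

```text
clock: 14.9
eef_pos: [0.444, -0.123, 0.0105]
orientation: [[-0.11, 0.994, 0.0], [0.994, 0.11, -0.0], [-0.0, 0.0, -1.0]]
ft_force: [-1.1, -0.3, 1.3]
opening: 0.32
gripper_force: 25.0
```

The plate is touching down. I'll open the fingers just enough to free the knob, then check the placing.

```bash
python3 -m creep '[[-0.25,0,0,0,0,0,0],[-0.2,0,0,0,0,0,0],[-0.12,0,0,0,0,0,0],[-0.12,0,0,-2,0,0,0],[-0.12,0,0,-2,0,0,0],[-0.12,0,0,0,0,0,0]]'
python3 - <<'E'
from h import *
np.set_printoptions(precision=4,suppress=True)
a=np.radians(6.3);R=np.array([[np.cos(a),-np.sin(a)],[np.sin(a),np.cos(a)]]);o=np.array([.5182,-.115])
for c in("top","side"):
    r.grab_frame(c)
    for q in r.mark_of(c,"plate")[:1]: print(c,"plate in jig",q["conf"],R.T@(ray(c,q["point"],.012)[:2]-o)*1000)
    for q in r.mark_of(c,"run_in")[:1]: print(c,"run_in in jig",q["conf"],R.T@(ray(c,q["point"],.012)[:2]-o)*1000)
E
```

```text
clock: 15.5
eef_pos: [0.4441, -0.123, 0.0145]
orientation: [[-0.11, 0.994, 0.001], [0.994, 0.11, -0.0], [-0.0, 0.001, -1.0]]
ft_force: [0.5, -0.4, 0.4]
opening: 0.442
gripper_force: 0.0
top plate in jig 0.55 [-82.8607   5.952 ]
top run_in in jig 0.62 [-83.4698  -1.5797]
side plate in jig 0.73 [-88.4011   7.1457]
side run_in in jig 0.58 [-86.2594   0.0497]
```

Placed flat: contact came at exactly the deck height, on the centre line. Now I'll push with the rear finger in small rows.

```bash
python3 -m creep '[[-0.12,0,2,0,0,0,0],[-0.12,0,3,0,0,0,0],[-0.12,0,3,0,0,0,0],[-0.12,0,3,0,0,0,0],[-0.12,0,3,0,0,0,0],[-0.12,0,3,0,0,0,0],[-0.12,0,3,0,0,0,0],[-0.12,0,3,0,0,0,0],[-0.12,0,3,0,0,0,0],[-0.12,0,3,0,0,0,0],[-0.12,0,3,0,0,0,0]]' 
python3 -m creep '[[-0.12,0,3,0,0,0,0],[-0.12,0,3,0,0,0,0],[-0.12,0,3,0,0,0,0],[-0.12,0,3,0,0,0,0],[-0.12,0,3,0,0,0,0],[-0.12,0,3,0,0,0,0]]'
```

```text
clock: 16.9
eef_pos: [0.4758, -0.1194, 0.0139]
orientation: [[-0.11, 0.994, -0.0], [0.994, 0.11, 0.0], [0.0, -0.0, -1.0]]
ft_force: [-0.0, -0.2, -0.3]
opening: 0.441
gripper_force: 0.4
clock: 17.5
eef_pos: [0.4937, -0.1174, 0.014]
orientation: [[-0.11, 0.994, -0.0], [0.994, 0.11, 0.0], [0.0, -0.0, -1.0]]
ft_force: [-1.0, 0.0, 0.9]
opening: 0.438
gripper_force: 0.4
```

```bash
python3 -m creep '[[-0.12,0,3,0,0,0,0],[-0.12,0,3,0,0,0,0],[-0.12,0,3,0,0,0,0],[-0.12,0,3,0,0,0,0],[-0.12,0,3,0,0,0,0],[-0.12,0,3,0,0,0,0],[-0.12,0,3,0,0,0,0],[-0.12,0,3,0,0,0,0]]' 
python3 -m creep '[[-0.12,0,3,0,0,0,0],[-0.12,0,3,0,0,0,0],[-0.12,0,3,0,0,0,0],[-0.12,0,3,0,0,0,0],[-0.12,0,3,0,0,0,0],[-0.12,0,3,0,0,0,0],[-0.12,0,3,0,0,0,0]]'
```

```text
clock: 18.3
eef_pos: [0.5176, -0.1148, 0.014]
orientation: [[-0.11, 0.994, -0.0], [0.994, 0.11, 0.0], [0.0, -0.0, -1.0]]
ft_force: [-0.0, 0.2, 0.0]
opening: 0.438
gripper_force: 0.4
clock: 19.0
eef_pos: [0.5385, -0.1124, 0.0139]
orientation: [[-0.11, 0.994, 0.0], [0.994, 0.11, 0.0], [0.0, 0.0, -1.0]]
ft_force: [0.2, -0.1, -0.9]
opening: 0.438
gripper_force: 0.2
```

```bash
python3 -m creep '[[-0.12,0,2.5,0,0,0,0],[-0.12,0,2.5,0,0,0,0],[-0.12,0,2.5,0,0,0,0],[-0.12,0,2.5,0,0,0,0],[-0.12,0,2.5,0,0,0,0],[-0.12,0,2.5,0,0,0,0]]' 
python3 -m creep '[[-0.12,0,2,0,0,0,0],[-0.12,0,2,0,0,0,0],[-0.12,0,2,0,0,0,0],[-0.12,0,2,0,0,0,0],[-0.12,0,0,0,0,0,0]]'
```

```text
clock: 19.6
eef_pos: [0.5533, -0.1108, 0.014]
orientation: [[-0.11, 0.994, -0.0], [0.994, 0.11, 0.0], [0.0, -0.0, -1.0]]
ft_force: [-0.7, 0.2, -0.0]
opening: 0.44
gripper_force: 0.2
clock: 20.1
eef_pos: [0.5614, -0.1099, 0.0141]
orientation: [[-0.11, 0.994, 0.0], [0.994, 0.11, 0.0], [-0.0, 0.0, -1.0]]
ft_force: [-0.4, 0.8, 0.2]
opening: 0.444
gripper_force: 0.0
```

```bash
for i in 1; do python3 -m creep '[[-0.12,0,1.2,0,0,0,0],[-0.12,0,1.2,0,0,0,0],[-0.12,0,1.2,0,0,0,0],[-0.12,0,1.2,0,0,0,0],[-0.12,0,1.2,0,0,0,0]]'; done
python3 -m creep '[[-0.12,0,1.2,0,0,0,0],[-0.12,0,1.2,0,0,0,0],[-0.12,0,1.2,0,0,0,0],[-0.12,0,1.2,0,0,0,0],[-0.12,0,1.2,0,0,0,0]]'
python3 - <<'E'
from h import *
np.set_printoptions(precision=4,suppress=True)
a=np.radians(6.3);R=np.array([[np.cos(a),-np.sin(a)],[np.sin(a),np.cos(a)]]);o=np.array([.5182,-.115])
print("tcp",R.T@(r.state()["eef_pos"][:2]-o)*1000)
for c in("top","side"):
    r.grab_frame(c)
    for q in r.mark_of(c,"plate")[:1]: print(c,"plate in jig",q["conf"],R.T@(ray(c,q["point"],.012)[:2]-o)*1000)
E
```

```text
clock: 20.6
eef_pos: [0.5671, -0.1093, 0.014]
orientation: [[-0.11, 0.994, -0.0], [0.994, 0.11, 0.0], [0.0, -0.0, -1.0]]
ft_force: [-0.4, 0.3, 0.1]
opening: 0.442
gripper_force: 0.3
clock: 21.1
eef_pos: [0.5731, -0.1086, 0.014]
orientation: [[-0.11, 0.994, 0.0], [0.994, 0.11, 0.0], [0.0, 0.0, -1.0]]
ft_force: [-0.9, 0.4, -0.2]
opening: 0.441
gripper_force: 0.3
tcp [55.3    0.294]
top plate in jig 0.58 [42.0869  3.4675]
side plate in jig 0.88 [31.9847  8.9   ]
```

```bash
python3 -m creep '[[-0.12,0,1,0,0,0,0],[-0.12,0,1,0,0,0,0],[-0.12,0,1,0,0,0,0],[-0.12,0,1,0,0,0,0],[-0.12,0,1,0,0,0,0],[-0.12,0,1,0,0,0,0]]'
python3 -m creep '[[-0.12,0,1,0,0,0,0],[-0.12,0,1,0,0,0,0],[-0.12,0,1,0,0,0,0],[-0.12,0,1,0,0,0,0]]'
```

```text
clock: 21.9
eef_pos: [0.579, -0.108, 0.0139]
orientation: [[-0.11, 0.994, -0.0], [0.994, 0.11, 0.0], [0.0, -0.0, -1.0]]
ft_force: [0.1, 0.4, -0.9]
opening: 0.441
gripper_force: 0.3
clock: 22.3
eef_pos: [0.583, -0.1075, 0.0139]
orientation: [[-0.11, 0.994, -0.0], [0.994, 0.11, -0.0], [0.0, -0.0, -1.0]]
ft_force: [-1.1, -0.0, -1.1]
opening: 0.44
gripper_force: 0.3
```

Still sliding freely, with the plate's centre at about 51 mm. I'll keep to small steps.

```bash
python3 -m creep '[[-0.12,0,1,0,0,0,0],[-0.12,0,1,0,0,0,0],[-0.12,0,1,0,0,0,0],[-0.12,0,1,0,0,0,0]]' | egrep 'pos|ft|grip|open'
python3 -m creep '[[-0.12,0,1,0,0,0,0],[-0.12,0,1,0,0,0,0],[-0.12,0,1,0,0,0,0]]'| egrep 'pos|ft|grip|open'
```

```text
eef_pos: [0.587, -0.1071, 0.014]
ft_force: [-1.0, -0.7, -0.1]
opening: 0.439
gripper_force: 0.3
eef_pos: [0.59, -0.1068, 0.014]
ft_force: [-1.0, -0.4, 0.0]
opening: 0.441
gripper_force: 0.3
```

```bash
python3 -m creep '[[-0.12,0,1,0,0,0,0],[-0.12,0,1,0,0,0,0]]'
```

```text
clock: 23.2
eef_pos: [0.592, -0.1066, 0.014]
orientation: [[-0.11, 0.994, -0.0], [0.994, 0.11, -0.0], [-0.0, -0.0, -1.0]]
ft_force: [-0.9, 0.3, 0.1]
opening: 0.438
gripper_force: 0.3
```

```bash
python3 -m creep '[[-0.12,0,1,0,0,0,0],[-0.12,0,1,0,0,0,0],[-0.12,0,1,0,0,0,0]]'| egrep 'pos|ft|grip|open'
```

```text
eef_pos: [0.5949, -0.1063, 0.014]
ft_force: [-1.6, 0.5, 0.5]
opening: 0.44
gripper_force: 1.0
```

```bash
python3 -m creep '[[-0.12,0,1,0,0,0,0],[-0.12,0,1,0,0,0,0],[-0.12,0,1,0,0,0,0]]'| egrep 'pos|ft|grip|open'
```

```text
eef_pos: [0.5958, -0.1064, 0.0136]
ft_force: [-10.0, -1.3, 4.0]
opening: 0.438
gripper_force: 5.6
```

```bash
python3 -m creep '[[-0.12,0,1,0,0,0,0],[-0.12,0,1,0,0,0,0],[-0.12,0,0,0,0,0,0]]'| egrep 'pos|ft|grip|open'
```

```text
eef_pos: [0.5959, -0.1064, 0.0134]
ft_force: [-15.9, -2.2, 6.7]
opening: 0.444
gripper_force: 8.0
```

The push force has risen to 16 N, so the plate has met the far wall. I'll back off and check whether it has dropped.

```bash
python3 -m creep '[[-0.12,0,-2,0,0,0,0],[-0.12,0,-2,0,0,0,0],[-0.12,0,-1.5,0,0,0,0],[-0.12,0,-1.5,0,0,0,0],[-0.12,0,0,0,0,0,0]]'
python3 - <<'E'
from h import *
np.set_printoptions(precision=4,suppress=True)
a=np.radians(6.3);R=np.array([[np.cos(a),-np.sin(a)],[np.sin(a),np.cos(a)]]);o=np.array([.5182,-.115])
print("tcp",R.T@(r.state()["eef_pos"][:2]-o)*1000)
for c in("top","side"):
    r.grab_frame(c)
    for q in r.mark_of(c,"plate")[:1]: print(c,"plate in jig",q["conf"],R.T@(ray(c,q["point"],.006)[:2]-o)*1000)
E
```

```text
clock: 24.6
eef_pos: [0.5932, -0.1063, 0.0142]
orientation: [[-0.11, 0.994, 0.001], [0.994, 0.11, 0.0], [0.0, 0.001, -1.0]]
ft_force: [0.9, 0.0, 0.5]
opening: 0.438
gripper_force: 0.0
tcp [75.55    0.4141]
top plate in jig 0.6 [55.6682 -0.5281]
side plate in jig 0.85 [46.7428 15.453 ]
```

```bash
python3 -m creep '[[-0.12,0,-2,0,0,0,0],[-0.12,0,-2,0,0,0,0],[-0.12,0,-1,0,0,0,0],[-0.12,0,-1,0,0,0,0],[-0.12,0,-1,0,0,0,0],[-0.12,0,-1,0,0,0,0]]'| egrep 'pos|ft|grip|open'
```

```text
eef_pos: [0.5849, -0.1074, 0.014]
ft_force: [0.6, 0.4, -0.2]
opening: 0.438
gripper_force: 0.1
```

```bash
python3 -m creep '[[-0.12,0,-1,0,0,0,0],[-0.12,0,-1,0,0,0,0],[-0.12,0,0,0,0,0,0]]'| egrep 'pos|ft|grip|open'
```

```text
eef_pos: [0.5829, -0.1076, 0.014]
ft_force: [0.6, 0.1, -0.1]
opening: 0.442
gripper_force: 0.2
```

```bash
python3 -m creep '[[-0.12,0,-1,0,0,0,0],[-0.12,0,-1,0,0,0,0],[-0.12,0,0,0,0,0,0]]'| egrep 'pos|ft|grip|open'
```

```text
eef_pos: [0.5809, -0.1078, 0.014]
ft_force: [0.6, -0.1, 0.1]
opening: 0.437
gripper_force: 0.2
```

```bash
python3 -m creep '[[-0.12,0,-1,0,0,0,0],[-0.12,0,-1,0,0,0,0],[-0.12,0,0,0,0,0,0]]'| egrep 'pos|ft|grip|open'
```

```text
eef_pos: [0.5802, -0.1078, 0.0147]
ft_force: [5.4, 0.4, 0.2]
opening: 0.44
gripper_force: 2.2
```

```bash
python3 -m creep '[[-0.12,0,-1,0,0,0,0],[-0.12,0,-1,0,0,0,0],[-0.12,0,0,0,0,0,0]]'| egrep 'clock|pos|ft|grip|open'
```

```text
clock: 26.6
eef_pos: [0.5796, -0.1079, 0.0157]
ft_force: [8.2, 2.3, 0.8]
opening: 0.439
gripper_force: 4.0
```

Both walls resist with only the pocket's play between them, so the plate is captive. I'll centre the fingers round the knob, lift clear, close, and check the knob's height against the lip by light touch. Seated, it should stand 4 mm above the lip.

```bash
python3 -m creep '[[-0.12,0,3,0,0,0,0],[-0.12,0,3,0,0,0,0],[-0.12,0,2,0,0,0,0],[-0.12,0,0,0,0,0,0],[-0.12,0,0,-4,0,0,0],[-0.12,0,0,-10,0,0,0],[-0.12,0,0,-16,0,0,0],[-1,0,0,0,0,0,0],[-1,0,0,0,0,0,0],[-1,0,0,0,0,0,0],[-1,0,0,0,0,0,0],[-1,0,0,0,0,0,0]]'
python3 -m creep '[[-1,0,0,8,0,0,0],[-1,0,0,8,0,0,0],[-1,0,0,3,0,0,0],[-1,0,0,1,0,0,0],[-1,0,0,0,0,0,0]]'
```

```text
clock: 27.8
eef_pos: [0.5846, -0.1072, 0.0433]
orientation: [[-0.11, 0.994, -0.001], [0.994, 0.11, 0.0], [0.0, -0.001, -1.0]]
ft_force: [0.8, 0.3, -0.9]
opening: 0.025
gripper_force: 0.0
clock: 28.3
eef_pos: [0.5848, -0.1073, 0.0236]
orientation: [[-0.11, 0.994, -0.001], [0.994, 0.11, 0.0], [0.0, -0.001, -1.0]]
ft_force: [-0.2, 0.6, -0.1]
opening: 0.006
gripper_force: 0.0
```

```bash
python3 -m creep '[[-1,0,0,1,0,0,0],[-1,0,0,1,0,0,0],[-1,0,0,1,0,0,0],[-1,0,0,0,0,0,0]]'| egrep 'pos|ft'
```

```text
eef_pos: [0.5849, -0.1073, 0.0209]
ft_force: [0.6, 0.0, 1.0]
```

```bash
python3 -m creep '[[-1,0,0,1,0,0,0],[-1,0,0,1,0,0,0],[-1,0,0,0,0,0,0]]'| egrep 'pos|ft'
```

```text
eef_pos: [0.5848, -0.1073, 0.0187]
ft_force: [-0.0, 0.7, -0.3]
```

```bash
python3 -m creep '[[-1,0,0,1,0,0,0],[-1,0,0,0,0,0,0],[-1,0,0,0,0,0,0]]'| egrep 'pos|ft'
```

```text
eef_pos: [0.5849, -0.1073, 0.0179]
ft_force: [-0.1, -0.7, 0.5]
```

```bash
python3 -m creep '[[-1,0,0,0.5,0,0,0],[-1,0,0,0.5,0,0,0],[-1,0,0,0,0,0,0]]'| egrep 'pos|ft'
```

```text
eef_pos: [0.5849, -0.1073, 0.0169]
ft_force: [-0.4, -0.3, -0.2]
```

```bash
python3 -m creep '[[-1,0,0,0.5,0,0,0],[-1,0,0,0.5,0,0,0],[-1,0,0,0,0,0,0]]'| egrep 'pos|ft'
```

```text
eef_pos: [0.5849, -0.1073, 0.0159]
ft_force: [0.3, 0.1, -0.2]
```

```bash
python3 -m creep '[[-1,0,0,0.5,0,0,0],[-1,0,0,0.5,0,0,0],[-1,0,0,0,0,0,0]]'| egrep 'clock|pos|ft'
```

```text
clock: 30.2
eef_pos: [0.585, -0.1074, 0.0155]
ft_force: [-0.8, 0.9, 2.9]
```

Contact with the knob's top comes at TCP z = 15.7 mm. Next, the lip.

```bash
python3 -m creep '[[-1,0,0,-10,0,0,0],[-1,12,0,0,0,0,0],[-1,14,0,0,0,0,0],[-1,9,0,0,0,0,0],[-1,0,0,6,0,0,0],[-1,0,0,3,0,0,0],[-1,0,0,0,0,0,0]]'| egrep 'pos|ft'
```

```text
eef_pos: [0.5804, -0.0725, 0.0147]
ft_force: [-0.2, 0.2, 0.1]
```

```bash
python3 -m creep '[[-1,0,0,0.8,0,0,0],[-1,0,0,0.7,0,0,0],[-1,0,0,0,0,0,0]]'| egrep 'pos|ft'
```

```text
eef_pos: [0.5811, -0.0728, 0.0144]
ft_force: [-0.4, -0.1, 0.5]
```

```bash
python3 -m creep '[[-1,0,0,0.8,0,0,0],[-1,0,0,0.7,0,0,0],[-1,0,0,0,0,0,0]]'| egrep 'clock|pos|ft'
```

```text
clock: 31.5
eef_pos: [0.581, -0.0726, 0.0129]
ft_force: [0.1, -1.6, 0.6]
```

```bash
python3 -m creep '[[-1,0,0,0.5,0,0,0],[-1,0,0,0.5,0,0,0],[-1,0,0,0,0,0,0]]'| egrep 'pos|ft'
```

```text
eef_pos: [0.581, -0.0725, 0.0119]
ft_force: [0.2, -0.1, 1.1]
```

```bash
python3 -m creep '[[-1,0,0,0.5,0,0,0],[-1,0,0,0,0,0,0]]'| egrep 'clock|pos|ft'
```

```text
clock: 32.0
eef_pos: [0.5811, -0.0725, 0.0114]
ft_force: [-0.2, 0.4, -0.5]
```

```bash
python3 -m creep '[[-1,0,0,0.5,0,0,0],[-1,0,0,0,0,0,0]]'| egrep 'clock|pos|ft'
```

```text
clock: 32.2
eef_pos: [0.5812, -0.0726, 0.0114]
ft_force: [-1.7, 0.8, 2.6]
```

```bash
python3 -m creep '[[-1,0,0,0.5,0,0,0],[-1,0,0,0,0,0,0]]'| egrep 'clock|pos|ft'
```

```text
clock: 32.4
eef_pos: [0.5812, -0.0726, 0.0114]
ft_force: [-3.0, 0.3, 5.5]
```

```bash
python3 -m creep '[[-1,0,0,0.5,0,0,0],[-1,0,0,0,0,0,0]]'| egrep 'clock|pos|ft'
```

```text
clock: 32.6
eef_pos: [0.5814, -0.0726, 0.0113]
ft_force: [-2.9, 0.1, 7.2]
```

The knob stands 4.1 mm above the lip, so the plate is flat on the pocket's bottom. I'll retreat and hand in.

```bash
python3 -m creep '[[-1,0,0,-10,0,0,0],[-1,0,0,-30,0,0,0],[-1,0,0,-40,0,0,0],[-1,0,0,-30,0,0,0],[-1,0,0,0,0,0,0],[-1,0,0,0,0,0,0]]'| egrep 'clock|pos|ft' && python3 -c "
from workcell import r
print(r.hand_in())"
```

```text
clock: 33.2
eef_pos: [0.5816, -0.0726, 0.1209]
ft_force: [0.1, 0.4, -0.7]
the job is handed in; nothing more can be done
None
```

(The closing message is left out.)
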